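# Hang the trolley carrier in the overhead rail

### The arm

A 6-joint arm with a two-finger parallel gripper is mounted at the origin on a cart in front of the work surface, level with it; the furniture and walls round the work are solid. World frame = base frame: x ahead of the robot, y to its left, z up, the work surface at z = 0. Lengths are in m, angles in degrees, forces in N, time in s.
With the tool pointing down it reaches from about 0.4 to 0.825 m from the base axis. Payload 7 kg.
Tool frame: the origin (TCP) lies at the very end of the fingers, on their centre line; the grasp point (between the pads) lies 19 mm behind it (hold_point_z is the distance from the TCP to the grasp point, in m); x points along the fingers, y is the direction in which the jaws open and shut, and the axes are right-handed (so a half turn about x gives the same grasp; the last joint's range is limited). The gripper opens to 88 mm and grips with 3 to 60 N. Pads are 19 mm wide; open, the fingers measure 130 mm over their backs; the gripper's body (78 mm by 193 mm) begins 47 mm behind the grasp point.
Start: joints at [-52.649, 20.546, 0.682, 0, -70.136, -16.507], TCP at [0.24, -0.631, 0.195] pointing down, gripper open.
Joint ranges: [-176.03, 176.03], [-82.01, 121.73], [-58.28, 71.71], [-173.87, 95.51], [-174.79, -0.11], [-173.66, 173.66]. Speed limits (degrees/s): [136.94, 136.94, 172.46, 180, 180, 180].

### API

Orientations are given as [roll, pitch, yaw] about the fixed x, y, z axes, in that order (R = Rz(yaw) Ry(pitch) Rx(roll)).
In Python, from plant import * gives the robot as it stands.
- The arm moves only by the shell command python3 -m crank 'ROWS'. ROWS is a JSON object of lists of equal length, an entry for each row: "delta_pos": the shift along the tool's x, y, z in m, a list of three; "turn": the turn, a rotation vector about the tool's x, y, z in degrees, a list of three; "grip": the opening, from 0 (shut) to 1 (fully open). A call has 1 to 12 rows; each row is the pose to reach, as a shift and turn from the pose commanded when the call began, along the tool's axes at that moment; what a row does not reach only later rows make up. A row lasts 1/12 s, in which the tool goes at most 41.7 mm and 7.16 degrees, less where a joint would pass 70% of its speed; a pose out of reach is approached as far as the arm can. A call with a gripper value outside its range is refused whole. The fingers move at their own pace and stop on an object; the grip force is fixed at half the most. Time passes only in rows, so rows that repeat a pose let the fingers close. It gives the time, the measured TCP pose, the force and the opening at its end, in the units of the state.
- get_obs(): the state, without advancing time (a new reading comes with each control period).
- snapshot(name): name is "scene" or "top" or "wrist"; returns a dict with "pixels" (384x512x3 uint8, blue, green, red), "range_z" (384x512 float32, m along the optical axis (not along the pixel's ray), 0 where there is no reading), "camera_matrix" (3x3 intrinsics, pixels), "eye" and "rotation" of the camera in the world. Camera axes: x right, y up, looking along -z (the intrinsics and any distortion apply to the point x, -y, -z); pixel columns grow to the right and rows downward; lengths in m; the calibration is good to about 2 mm. A picture is of the moment at which its call begins.
- close_job(): hands the job in, once; it reports no verdict.
The state is a dict: "clock": time; "joint_pos": joint angles; "qvel": joint speeds; "tau": joint torques, N m; "tool_pos": TCP position; "orientation": TCP orientation; "force": force on the tool from outside, world axes, zero at the start; "moment": the same for the moment, N m; "opening": finger opening in m.
Only numpy, scipy, OpenCV 4.12 (cv2) and the standard library are available. Lean on these libraries where they do the work, as an engineer would, in place of code of your own. Each camera call takes 0.05 s, during which the arm holds its last target. There are 200 camera calls.

### The job

Two hanging vial carriers stand on the worktop. Take the one with the flat four-wheeled trolley on top (not the one with the round hook), run its trolley into the open end of the slotted rail, and slide it along inside until it is fully home at the closed end. Leave it hanging there upright on the rail, and leave the hook carrier where it stands.

Things in the scene. Friction and masses are not known exactly. Their poses are not given: they have to be found in the camera images.
- carrier_grip (a point): Carrier to hang, loose, 0.13 kg: flat base plate 122 x 44 mm, grey grip post at its -x end (24 mm in x, 12 in y, top 115 above the underside), stem with trolley 60 mm further on, vial block at +x end. Point: mid post, 100 mm above the underside. Pinch the post here from above, along y; grip firmly (30 N), its weight lies 60 mm to +x. Axes: x from post to stem, y across, z up.
- carrier_trolley (a point): Centre of the trolley of that carrier: a flat block with four wheels, 34 mm (x) by 50 mm (y) by 16 mm high, on an 8 mm steel stem. It lies 60 mm along +x from carrier_grip and 32 mm below it, 68 mm above the underside. Same axes; the trolley runs along its y.
- rail_home (a point): Trolley centre when it rests fully home in the rail, 113 mm above the worktop. Fixed aluminium channel along its y axis, 54 mm wide, 44 high; closed end plate 25 mm away at -y, open end 175 mm away at +y. The lips the wheels rest on are 8 mm below this point, the rail's top face 32 mm above. The carrier hangs with its axes parallel to these, grip post on the -x side (robot side).
- rail_mouth (a point): Centre of the rail's open end, same axes, 10 mm higher than rail_home. Inside 46 mm wide (x) and 36 mm high, so the trolley entering at this height has 6 mm to each side and 10 mm above and below. Side cheeks flare outward 20 mm beyond it (+y). A 22 mm slot along the underside lets the stem pass; the trolley cannot pass the slot. Go in along -y.
- hook_carrier_grip (a point): The other carrier, to be left standing: same base, grip post and vials, but its stem ends in a round hook of steel wire, 39 mm across, and no trolley. Point: on its grip post, 100 mm above its underside; same axes.

How it is judged (in metres and radians):
At the end, for the whole second after the job is handed in: The trolley rests on the lips inside the rail (within 12 mm across and 6 mm in height of its home point), no more than 15 mm short of the closed end; the carrier hangs upright within 10 degrees, at rest and released (y of carrier_trolley in the frame of rail_home between -0.006 and 0.015 m and x of carrier_trolley in the frame of rail_home between -0.012 and 0.012 m and z of carrier_trolley in the frame of rail_home between -0.006 and 0.006 m and angle between carrier_trolley's own z axis and vertical below 0.175 rad and linear speed of carrier below 0.03 m/s); the robot touches nothing.
It fails at once if the hook carrier is shifted by more than 40 mm or tipped over (distance of hook_carrier_grip from where it was at the start of the episode above 0.04 m or angle between hook_carrier_grip's own z axis and vertical above 0.5 rad).
It also fails if it takes over 48 s, if anything falls off the work surface, if the arm or the gripper's body presses on something with over 40 N, if the wrist force passes 120 N, or if a joint passes its speed limit or range.

## Working session

There is one attempt and no reset: what is moved stays moved. The work goes in short steps, Python scripts to look and compute and a shell command to move; the robot and the scene stay as the last step left them, time stands still between calls to the robot, and variables do not carry over. Pictures are saved under pics/ and viewed, about 8 in all and at most 12, crops included, and the job is handed in when it is done.

```bash
mkdir -p pics; ls
cat > h.py <<'E'
from plant import *
import numpy as np, cv2
from scipy.spatial.transform import Rotation as R
def snap(n,save=None):
    s=snapshot(n)
    if save: cv2.imwrite('pics/'+save,s['pixels'])
    return s
def cloud(s):
    K=np.array(s['camera_matrix']);z=s['range_z'];v,u=np.mgrid[:z.shape[0],:z.shape[1]]
    p=np.stack([(u-K[0,2])/K[0,0]*z,-(v-K[1,2])/K[1,1]*z,-z],-1)
    P=p@np.array(s['rotation']).T+np.array(s['eye'])
    P[z==0]=np.nan
    return P
E
python3 - <<'E'
from h import *
print(get_obs())
for n in ('scene','top'):
    s=snap(n,n+'1.png'); np.savez(n+'1.npz',P=cloud(s),px=s['pixels']); print(n,s['eye'],np.round(s['rotation'],3).tolist(),s['camera_matrix'], [k for k in s], (s['range_z']==0).mean())
E
```

```text
pics
{'clock': 0.0, 'joint_pos': array([-5.26505326e+01,  2.05905203e+01,  6.33554868e-01, -2.05199297e-02,
       -7.01349558e+01, -1.65062715e+01]), 'qvel': array([ 0.13118308,  0.03645469,  0.09903725, -0.01190817,  0.04128006,
       -0.00254743]), 'tau': array([-3.16033482e-03, -5.82722425e+01,  2.93044192e+01,  6.99734151e+00,
        6.67826651e-03, -1.71478664e-04]), 'tool_pos': array([ 0.23994744, -0.63033461,  0.19403013]), 'orientation': array([ 94.6560429 ,  89.90607589, 115.4922505 ]), 'force': array([ 0.3426684 , -0.02479568, -0.06961159]), 'moment': array([-0.01451353, -0.03172782,  0.01693996]), 'opening': 0.08771650713095641}Traceback (most recent call last):
  File "<stdin>", line 4, in <module>
  File "h.py", line 11, in cloud
    P=p@np.array(s['rotation']).T+np.array(s['eye'])
      ~~~~~~~~~~~~~~~~~~~~~~~~~~~^~~~~~~~~~~~~~~~~~~
ValueError: operands could not be broadcast together with shapes (384,512) (3,)
```

```bash
sed -i "s/P=p@np.array(s\['rotation'\]).T/P=p@R.from_euler('xyz',s['rotation'],degrees=True).as_matrix().T/" h.py
python3 - <<'E'
from h import *
for n in ('scene','top'):
    s=snap(n,n+'1.png'); P=cloud(s); np.savez(n+'1.npz',P=P,px=s['pixels']); print(n,s['eye'],s['rotation'],s['camera_matrix'], [k for k in s], (s['range_z']==0).mean())
    print(np.round(P[::64,::64],2)[:, :, :].reshape(-1,3)[20:40].tolist())
cv2.imwrite('pics/both.png',np.hstack([cv2.imread('pics/scene1.png')[:,56:456],cv2.imread('pics/top1.png')[:,56:456]]))
E
```

```text
scene [-0.05422392  0.4878725   1.04275591] [  39.58240058    0.80995479 -129.36498846] [[393.32280892   0.         253.72841198]
 [  0.         393.32280892 190.03180801]
 [  0.           0.           1.        ]] ['pixels', 'range_z', 'camera_matrix', 'eye', 'rotation'] 0.004160563151041667
[[0.87, -0.26, -0.0], [0.7, -0.45, -0.0], [0.19, 0.03, 0.62], [0.38, -0.83, -0.0], [1.05, 0.62, 0.11], [1.03, 0.46, 0.01], [0.9, 0.29, -0.0], [0.69, 0.15, 0.08], [0.61, -0.05, -0.0], [0.47, -0.22, -0.0], [0.14, 0.05, 0.51], [0.27, -0.87, -0.33], [1.05, 0.74, -0.14], [1.05, 0.58, -0.31], [0.67, 0.41, 0.0], [0.48, 0.29, 0.12], [0.42, 0.11, -0.0], [0.29, -0.04, -0.0], [0.09, 0.07, 0.39], [0.13, -1.0, -0.86]]
top [0.4128431  0.02285636 1.35992602] [ 6.03058154e+00 -6.63488554e-02 -9.03301964e+01] [[419.25488891   0.         253.1145306 ]
 [  0.         419.25488891 195.40962512]
 [  0.           0.           1.        ]] ['pixels', 'range_z', 'camera_matrix', 'eye', 'rotation'] 0.0040130615234375
[[0.78, 0.01, -0.0], [0.78, -0.2, -0.0], [0.74, -0.37, 0.14], [0.78, -0.63, -0.0], [0.56, 0.78, 0.11], [0.61, 0.78, -0.32], [0.57, 0.43, 0.0], [0.57, 0.22, 0.01], [0.57, 0.01, -0.0], [0.57, -0.2, 0.01], [0.57, -0.41, -0.0], [0.56, -0.62, -0.0], [0.37, 0.78, 0.09], [0.35, 0.78, -0.34], [0.36, 0.42, -0.0], [0.36, 0.22, 0.0], [0.36, 0.01, -0.0], [0.36, -0.19, -0.0], [0.36, -0.4, -0.01], [0.36, -0.6, 0.0]]
```

View pics/scene1.png

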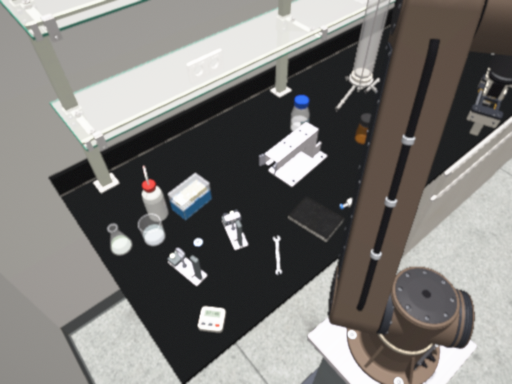

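View pics/top1.png

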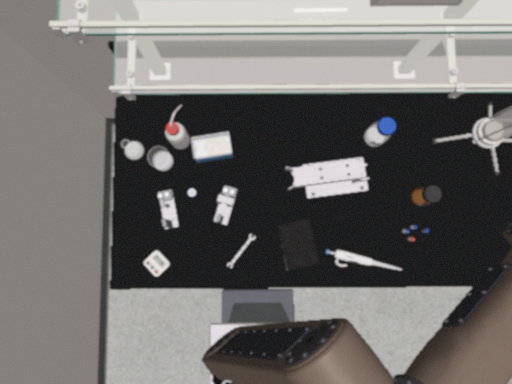

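Run:
```python
from h import *
a=cv2.imread('pics/top1.png')[145:245,145:265]; b=cv2.imread('pics/scene1.png')[195:295,155:275];c=cv2.imread('pics/top1.png')[135:215,275:385];d=cv2.imread('pics/scene1.png')[110:190,250:360]
r=lambda i,h: cv2.resize(i,(400,h),interpolation=cv2.INTER_CUBIC)
cv2.imwrite('pics/crops.png',np.vstack([np.hstack([r(a,320),r(b,320)]),np.hstack([r(c,280),r(d,280)])]))
for n in('top','scene'):
    P=np.load(n+'1.npz')['P']
    Q=P.reshape(-1,3)
    # objects on the table, in 0.2..0.75, z>0.004
    for nm,(x0,x1,y0,y1) in dict(cars=(.35,.62,.08,.42),rail=(.4,.7,-.25,.08)).items():
        m=(Q[:,0]>x0)&(Q[:,0]<x1)&(Q[:,1]>y0)&(Q[:,1]<y1)&(Q[:,2]>.006)&(Q[:,2]<.25)
        lab=np.zeros(P.shape[:2],np.uint8);lab.flat[m]=1
        k,L,st,ce=cv2.connectedComponentsWithStats(lab)
        for i in range(1,k):
            if st[i,4]>40:
                q=P[L==i]; h=q[:,2]
                print(n,nm,st[i],np.round(q.min(0),3),np.round(q.max(0),3))
                for lo,hi in((.006,.03),(.03,.05),(.05,.09),(.09,.125),(.125,.16)):
                    w=q[(h>lo)&(h<hi)]
                    if len(w)>4: 
                        rc=cv2.minAreaRect((w[:,:2]*1000).astype(np.float32));print('  ',lo,len(w),np.round(np.median(w,0),3),np.round(rc[0]),np.round(rc[1]),round(rc[2],1))
s=np.load('top1.npz')['P']
# shelf
q=s[(s[...,2]>.2)&(s[...,0]>.5)]; print('shelf',q.min(0))
```

```text
top cars [217 186  18  23 260] [0.515 0.081 0.006] [0.586 0.132 0.08 ]
   0.006 91 [0.565 0.101 0.022] [550. 100.] [36. 70.] 89.5
   0.03 28 [0.567 0.094 0.044] [568.  97.] [32. 11.] 73.7
   0.05 141 [0.535 0.107 0.072] [537. 107.] [47. 34.] 73.7
top cars [158 190  20  39 372] [0.452 0.266 0.006] [0.574 0.326 0.118]
   0.006 228 [0.531 0.293 0.016] [513. 294.] [120.  42.] 11.6
   0.03 44 [0.554 0.293 0.042] [510. 287.] [110.  31.] 18.3
   0.05 43 [0.513 0.293 0.07 ] [498. 291.] [89.  9.] 11.9
   0.09 57 [0.469 0.286 0.111] [494. 291.] [82. 12.] 10.2
top cars [215 210  15  13 101] [0.468 0.099 0.006] [0.509 0.144 0.118]
   0.006 52 [0.495 0.117 0.009] [488. 122.] [41. 37.] 76.8
   0.03 5 [0.478 0.118 0.039] [478. 119.] [ 0. 20.] 73.4
   0.05 9 [0.476 0.119 0.068] [477. 120.] [ 4. 23.] 61.7
   0.09 35 [0.478 0.123 0.114] [479. 124.] [12. 22.] 72.0
top cars [146 250  22  11 135] [0.35  0.296 0.006] [0.382 0.361 0.02 ]
   0.006 135 [0.36  0.328 0.014] [366. 329.] [65. 32.] 89.5
top rail [ 285  161   61   37 1315] [ 0.55  -0.25   0.006] [ 0.667 -0.076  0.151]
   0.006 240 [ 0.575 -0.2    
[... 1136 characters left out ...]
 0.291 0.07 ] [464. 291.] [25.  9.] 34.0
   0.09 60 [0.461 0.288 0.112] [464. 287.] [24. 12.] 7.1
scene cars [198 307  21  19 160] [0.35  0.3   0.009] [0.383 0.366 0.019]
   0.006 160 [0.361 0.331 0.014] [367. 333.] [67. 33.] 89.5
scene rail [ 259  131   50   55 1263] [ 0.552 -0.25   0.006] [ 0.658 -0.073  0.15 ]
   0.006 328 [ 0.595 -0.194  0.008] [ 606. -197.] [107. 107.] 2.9
   0.09 232 [ 0.584 -0.126  0.112] [ 607. -160.] [ 68. 165.] 8.9
   0.125 703 [ 0.601 -0.166  0.143] [ 607. -165.] [ 66. 175.] 8.6
scene rail [288 197  39  30 599] [ 0.4   -0.173  0.006] [ 0.48  -0.054  0.017]
   0.006 599 [ 0.435 -0.115  0.011] [ 433. -113.] [ 82. 111.] 8.8
shelf [ 0.70477314 -0.70922858  0.20010701]
```

View pics/crops.png

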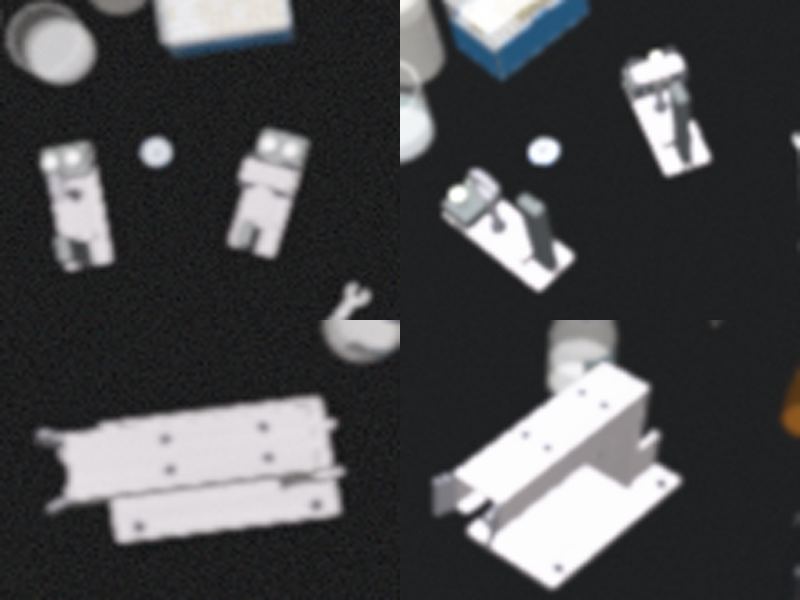

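```bash
cat >> h.py <<'E'
def goal(p,yaw,tilt=None):
    """tool x down, tool y along world dir at yaw+90 (mod 180, nearest). prints delta & turn in tool axes"""
    o=get_obs(); Rt=R.from_euler('xyz',o['orientation'],degrees=True).as_matrix()
    best=None
    for s in(1,-1):
        a=np.radians(yaw+90); y=s*np.array([np.cos(a),np.sin(a),0]); x=np.array([0,0,-1.]); M=np.c_[x,y,np.cross(x,y)]
        t=R.from_matrix(Rt.T@M).as_rotvec(degrees=True)
        if best is None or np.linalg.norm(t)<np.linalg.norm(best): best=t
    d=Rt.T@(np.array(p)-o['tool_pos']); print('t',round(o['clock'],2),'tcp',np.round(o['tool_pos'],4),'F',np.round(o['force'],1),'open',round(o['opening'],4),'q6',np.round(o['joint_pos'],0))
    print('delta',np.round(d,4),'turn',np.round(best,2),'| tool y,z world',np.round(Rt[:,1],3),np.round(Rt[:,2],3))
E
python3 - <<'E'
from h import *
for n in('top','scene'):
    P=np.load(n+'1.npz')['P'];q=P.reshape(-1,3)
    m=(q[:,0]>.52)&(q[:,0]<.7)&(q[:,1]>-.36)&(q[:,1]<0)
    w=q[m&(q[:,2]>.135)&(q[:,2]<.155)]
    for y in np.arange(-.3,-.06,.02):
        v=w[abs(w[:,1]-y)<.01]
        if len(v):print(n,round(y,2),len(v),np.round([v[:,0].min(),v[:,0].max(),np.median(v[:,2])],4))
    print(w[:,1].min(),w[:,1].max()); rc=cv2.minAreaRect((w[:,:2]*1000).astype(np.float32));print(rc)
P=np.load('scene1.npz')['P']; q=P[(P[...,0]>.7)&(P[...,2]>.2)&(P[...,0]<.9)]
print('shelf z',np.percentile(q[:,2],[1,10,50,90]))
goal([.54,-.15,.38],7)
E
```

```text
top -0.3 110 [0.5931 0.6477 0.1429]
top -0.28 126 [0.5905 0.6453 0.1432]
top -0.26 123 [0.5882 0.642  0.1435]
top -0.24 130 [0.5851 0.6394 0.1441]
top -0.22 127 [0.5826 0.6388 0.1435]
top -0.2 128 [0.5801 0.6368 0.1432]
top -0.18 124 [0.5777 0.634  0.1434]
top -0.16 122 [0.5766 0.63   0.1439]
top -0.14 129 [0.5737 0.628  0.1432]
top -0.12 132 [0.5709 0.6251 0.1432]
top -0.1 74 [0.5655 0.6222 0.1434]
top -0.08 9 [0.5626 0.6249 0.1426]
-0.30898357549456684 -0.07637921017635123
((608.2291259765625, -193.9882049560547), (62.77101516723633, 229.05783081054688), 7.370968341827393)
scene -0.3 59 [0.5938 0.6475 0.1431]
scene -0.28 69 [0.5914 0.6445 0.143 ]
scene -0.26 65 [0.5888 0.6442 0.144 ]
scene -0.24 74 [0.5861 0.6407 0.1428]
scene -0.22 76 [0.5836 0.6368 0.1436]
scene -0.2 74 [0.5809 0.6358 0.1432]
scene -0.18 80 [0.5779 0.6345 0.1437]
scene -0.16 79 [0.5749 0.6298 0.1431]
scene -0.14 81 [0.5725 0.6289 0.143 ]
scene -0.12 77 [0.5695 0.6253 0.144 ]
scene -0.1 64 [0.5662 0.6234 0.1435]
scene -0.08 16 [0.5616 0.6266 0.1409]
-0.310375437939166 -0.07340586983508102
((610.565185546875, -192.5523681640625), (64.74488067626953, 231.90716552734375), 8.442863464355469)
shelf z [0.22552163 0.33751093 0.34125458 0.64669281]
t 0.15 tcp [ 0.24   -0.6304  0.1942] F [-0.4  0.3 -0.2] open 0.0878 q6 [-53.  21.   1.  -0. -70. -17.]
delta [-0.1854  0.3425  0.4513] turn [13.84 -0.02 -0.07] | tool y,z world [-0.356  0.935  0.001] [ 0.935  0.356 -0.   ]
```

```bash
python3 -m crank '{"delta_pos":[[-0.06,0.02,0.02],[-0.09,0.04,0.05],[-0.11,0.07,0.08],[-0.12,0.095,0.11],[-0.13,0.12,0.14],[-0.14,0.145,0.175],[-0.15,0.17,0.21],[-0.155,0.195,0.245],[-0.16,0.22,0.275],[-0.165,0.245,0.31],[-0.17,0.27,0.345],[-0.175,0.295,0.375]],"turn":[[1,0,0],[2,0,0],[3,0,0],[5,0,0],[6,0,0],[7,0,0],[8,0,0],[9,0,0],[10,0,0],[11,0,0],[12,0,0],[13,0,0]],"grip":[1,1,1,1,1,1,1,1,1,1,1,1]}'
python3 - <<'E'
from h import *
goal([.54,-.15,.38],7.4)
E
```

```text
clock: 1.15
tool_pos: [0.4693, -0.2476, 0.3662]
orientation: [11.5, 90.0, 19.3]
force: [1.0, 0.6, -0.2]
opening: 0.0875
t 1.15 tcp [ 0.4693 -0.2476  0.3662] F [ 1.   0.6 -0.2] open 0.0875 q6 [ -7.   3.   0.  -0. -87. -76.]
delta [-0.0138  0.0871  0.0833] turn [ 0.4   0.02 -0.  ] | tool y,z world [-0.136  0.991  0.   ] [0.991 0.136 0.   ]
```

```bash
python3 -m crank '{"delta_pos":[[-0.005,0.02,0.02],[-0.01,0.05,0.045],[-0.014,0.075,0.07],[-0.014,0.087,0.08],[-0.014,0.087,0.083],[-0.014,0.087,0.083]],"turn":[[0,0,0],[0,0,0],[0,0,0],[0,0,0],[0,0,0],[0,0,0]],"grip":[1,1,1,1,1,1]}'
python3 - <<'E'
from h import *
s=snap('wrist','w1.png');P=cloud(s);np.savez('w1.npz',P=P);q=P.reshape(-1,3)
print(s['eye'],s['rotation'])
yw=np.radians(7.4);Y=np.array([-np.sin(yw),np.cos(yw)])
w=q[(q[:,0]>.52)&(q[:,0]<.7)&(q[:,1]>-.36)&(q[:,1]<0)&(q[:,2]>.135)&(q[:,2]<.155)]
if len(w):
  for y in np.arange(-.31,-.06,.02):
    v=w[abs(w[:,1]-y)<.01]
    if len(v)>5:print(round(y,2),len(v),np.round([v[:,0].min(),v[:,0].max(),np.median(v[:,2])],4))
  print(w.min(0),w.max(0))
w=q[(q[:,0]>.42)&(q[:,0]<.62)&(q[:,1]>.06)&(q[:,1]<.2)&(q[:,2]>.01)]
print(len(w), w.max(0) if len(w) else '')
goal([.49,.115,.30],-16.5)
E
```

```text
clock: 1.65
tool_pos: [0.5396, -0.1513, 0.3791]
orientation: [172.8, 89.9, -179.3]
force: [0.3, -0.3, -1.2]
opening: 0.0874
[ 0.46793074 -0.16122859  0.56863976] [-1.54637855e+01 -4.18672988e-02  9.79110875e+01]
-0.31 155 [0.5952 0.6488 0.1444]
-0.29 415 [0.5927 0.648  0.1446]
-0.27 413 [0.5902 0.6451 0.1446]
-0.25 413 [0.5874 0.6424 0.1448]
-0.23 412 [0.585  0.6412 0.1448]
-0.21 414 [0.5827 0.639  0.1447]
-0.19 408 [0.5801 0.6365 0.1448]
-0.17 413 [0.5775 0.6331 0.1448]
-0.15 412 [0.575  0.6303 0.1447]
-0.13 415 [0.5726 0.6284 0.1447]
-0.11 399 [0.5692 0.6262 0.1448]
-0.09 89 [0.5621 0.627  0.1437]
-0.07 7 [0.6247 0.628  0.1435]
[ 0.56213263 -0.30952336  0.13517911] [ 0.64876572 -0.07675164  0.14955228]
1388 [0.58868756 0.13358865 0.1171805 ]
t 1.7 tcp [ 0.539  -0.1521  0.3793] F [ 0.1 -0.5  0.2] open 0.0872 q6 [  4.   6.   5.   0. -89. -86.]
delta [ 0.0793  0.2713 -0.0118] turn [ 2.439e+01 -7.000e-02  1.000e-02] | tool y,z world [-0.137  0.991  0.   ] [ 0.991  0.137 -0.001]
```

View pics/w1.png

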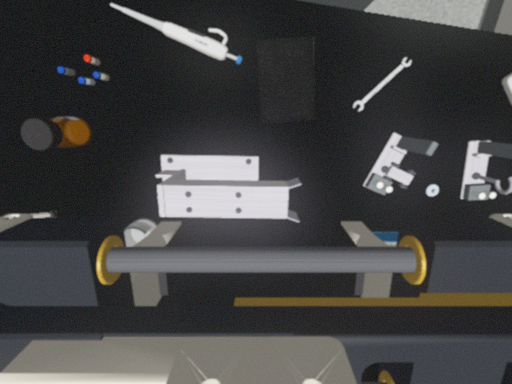

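```bash
python3 -m crank '{"delta_pos":[[0.01,0.02,0],[0.02,0.05,-0.003],[0.035,0.085,-0.006],[0.05,0.12,-0.009],[0.065,0.155,-0.012],[0.085,0.19,-0.015],[0.105,0.22,-0.018],[0.12,0.25,-0.02],[0.13,0.27,-0.022],[0.138,0.28,-0.022],[0.139,0.282,-0.022],[0.139,0.282,-0.022]],"turn":[[2,0,0],[4,0,0],[7,0,0],[10,0,0],[13,0,0],[16,0,0],[18,0,0],[20,0,0],[22,0,0],[23.5,0,0],[24,0,0],[24,0,0]],"grip":[1,1,1,1,1,1,1,1,1,1,1,1]}'
python3 - <<'E'
from h import *
q=np.load('w1.npz')['P'].reshape(-1,3)
yw=np.radians(7.2);Y=np.array([-np.sin(yw),np.cos(yw)]);X=np.array([np.cos(yw),np.sin(yw)])
c=np.array([.609,-.2]); d=q[:,:2]-c; a=d@X;b=d@Y
m=(abs(a)<.018)&(abs(q[:,2]-.1447)<.003)&(abs(b)<.2)
print('rail top along-axis range',b[m].min(),b[m].max(),'x',a[(abs(q[:,2]-.1447)<.003)&(abs(b)<.09)].min(),a[(abs(q[:,2]-.1447)<.003)&(abs(b)<.09)].max())
s=snap('wrist','w2.png');P=cloud(s);np.savez('w2.npz',P=P);q=P.reshape(-1,3)
def rect(lo,hi,x0,x1,y0,y1):
    w=q[(q[:,2]>lo)&(q[:,2]<hi)&(q[:,0]>x0)&(q[:,0]<x1)&(q[:,1]>y0)&(q[:,1]<y1)]
    if len(w)>5: rc=cv2.minAreaRect((w[:,:2]*1000).astype(np.float32));print(lo,len(w),np.round(np.median(w,0),4),np.round(rc[0],1),np.round(rc[1],1),round(rc[2],1))
rect(.105,.125,.45,.51,.09,.155)   # post top
rect(.067,.085,.50,.57,.06,.15)   # trolley top
rect(.002,.009,.43,.62,.05,.18)
goal([.479,.124,.081],-16.5)
E
```

```text
clock: 2.7
tool_pos: [0.4785, 0.1235, 0.2407]
orientation: [-114.9, 89.9, -131.1]
force: [0.9, -0.4, 0.1]
opening: 0.0877
rail top along-axis range -0.10882761239005982 0.100783573762157 x -0.026693903246800498 0.02769501777823125
0.105 201 [0.4799 0.1239 0.1142] [481.  124.1] [11.8 24.1] 73.7
0.067 706 [0.5369 0.1068 0.0736] [537.9 107. ] [48.6 35.3] 73.7
0.002 924 [0.5093 0.114  0.0057] [524.3 118.2] [112.7 194. ] 83.5
t 2.75 tcp [0.479  0.1233 0.2413] F [-0.6  0.8 -0.3] open 0.0875 q6 [  37.    2.  -17.    0.  -71. -143.]
delta [ 0.1603  0.0007 -0.0002] turn [0.35 0.02 0.01] | tool y,z world [ 0.278  0.961 -0.   ] [ 0.961 -0.278  0.   ]
```

View pics/w2.png

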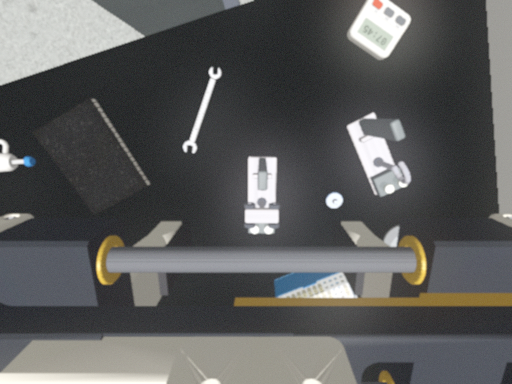

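```bash
python3 -m crank '{"delta_pos":[[0.02,0,0.001],[0.05,0,0.001],[0.085,0,0.001],[0.115,0,0.001],[0.14,0,0.001],[0.155,0.001,0.001],[0.16,0.001,0.001],[0.16,0.001,0.001],[0.16,0.001,0.001],[0.16,0.001,0.001],[0.16,0.001,0.001],[0.16,0.001,0.001]],"turn":[[0,0,0],[0,0,0],[0,0,0],[0,0,0],[0,0,0],[0,0,0],[0,0,0],[0,0,0],[0,0,0],[0,0,0],[0,0,0],[0,0,0]],"grip":[1,1,1,1,1,1,1,0.4,0,0,0,0]}'; python3 -m crank '{"delta_pos":[[0,0,0],[0,0,0],[0,0,0],[0,0,0],[0,0,0],[0,0,0]],"turn":[[0,0,0],[0,0,0],[0,0,0],[0,0,0],[0,0,0],[0,0,0]],"grip":[0,0,0,0,0,0]}'
```

```text
clock: 3.75
tool_pos: [0.4807, 0.1253, 0.082]
orientation: [51.2, 89.9, 35.1]
force: [-0.7, 0.4, -0.6]
opening: 0.0598
clock: 4.25
tool_pos: [0.4801, 0.125, 0.0808]
orientation: [-128.7, 90.0, -144.8]
force: [-0.7, -0.9, 0.2]
opening: 0.0195
```

```bash
python3 -m crank '{"delta_pos":[[0,0,0],[0,0,0],[0,0,0],[0,0,0],[-0.005,0,0],[-0.02,0,0],[-0.045,0,0],[-0.06,0,0],[-0.06,0,0]],"turn":[[0,0,0],[0,0,0],[0,0,0],[0,0,0],[0,0,0],[0,0,0],[0,0,0],[0,0,0],[0,0,0]],"grip":[0,0,0,0,0,0,0,0,0]}'
python3 - <<'E'
from h import *
# pre-entry: trolley centre 70 mm outside mouth along +Y, TCP z: underside .055 -> grip .155 -> TCP .136
yw=np.radians(7.2);Y=np.array([-np.sin(yw),np.cos(yw)]);X=np.array([np.cos(yw),np.sin(yw)])
c=np.array([.609,-.2]); 
t=c+(.1008+.075)*Y; g=t-.06*X
print('grip pre-entry',g)
goal([*g,.136],7.2)
s=snap('wrist','w3.png');q=cloud(s).reshape(-1,3)
o=get_obs();tp=o['tool_pos']
w=q[(abs(q[:,0]-.538)<.05)&(abs(q[:,1]-.107)<.06)&(q[:,2]>.112)&(q[:,2]<.155)]
if len(w)>5: rc=cv2.minAreaRect((w[:,:2]*1000).astype(np.float32));print(len(w),np.round(np.median(w,0),4),rc)
E
```

```text
clock: 5.0
tool_pos: [0.4819, 0.1259, 0.1444]
orientation: [43.9, 89.7, 27.8]
force: [1.4, 0.1, -1.5]
opening: 0.011
grip pre-entry [ 0.52743954 -0.03310623]
t 5.0 tcp [0.4819 0.1259 0.1444] F [ 1.4  0.1 -1.5] open 0.011 q6 [  37.    6.  -26.    0.  -58. -143.]
delta [ 0.0082 -0.1402  0.0879] turn [-23.32   0.26  -0.17] | tool y,z world [0.278 0.961 0.004] [ 0.961 -0.278  0.004]
466 [0.5404 0.109  0.1363] ((542.8720703125, 108.26324462890625), (30.514097213745117, 25.130855560302734), 71.76871490478516)
```

View pics/w3.png

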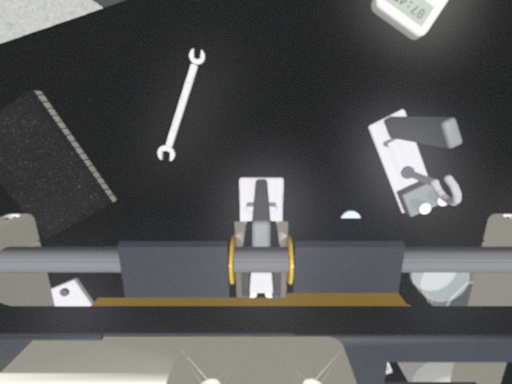

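```bash
python3 -m crank '{"delta_pos":[[0,-0.01,0.006],[0,-0.03,0.018],[0,-0.05,0.03],[0,-0.07,0.044],[0,-0.09,0.057],[0,-0.11,0.07],[0,-0.128,0.08],[0.003,-0.137,0.086],[0.004,-0.14,0.088],[0.004,-0.14,0.088],[0.004,-0.14,0.088],[0.004,-0.14,0.088]],"turn":[[-2,0,0],[-5,0,0],[-8,0,0],[-12,0,0],[-15,0,0],[-18,0,0],[-21,0,0],[-22.5,0,0],[-23.3,0,0],[-23.3,0,0],[-23.3,0,0],[-23.3,0,0]],"grip":[0,0,0,0,0,0,0,0,0,0,0,0]}'
python3 - <<'E'
from h import *
yw=np.radians(7.2);Y=np.array([-np.sin(yw),np.cos(yw)]);X=np.array([np.cos(yw),np.sin(yw)])
c=np.array([.609,-.2])
goal([.5274,-.0331,.136],7.2)
for n in('top','scene','wrist'):
    s=snap(n,n+'4.png');P=cloud(s);np.savez(n+'4.npz',P=P);q=P.reshape(-1,3)
    d=q[:,:2]-c;a=d@X;b=d@Y
    for nm,m in dict(trol=(abs(a)<.03)&(abs(b-.176)<.04)&(q[:,2]>.10)&(q[:,2]<.145),base=(a>-.085)&(a<.05)&(abs(b-.176)<.04)&(q[:,2]>.045)&(q[:,2]<.068)).items():
        w=q[m]
        if m.sum()>10: print(n,nm,m.sum(),'a',np.round([a[m].min(),a[m].max()],4),'b',np.round([b[m].min(),b[m].max()],4),'z',np.round(np.percentile(w[:,2],[5,50,95]),4))
    m=(abs(a)<.012)&(abs(b-.176)<.02)&(q[:,2]>.115)&(q[:,2]<.145)
    if m.sum()>20:
        A=np.c_[a[m],b[m]-.176,np.ones(m.sum())];print('plane',n,m.sum(),np.linalg.lstsq(A,q[m,2],rcond=None)[0])
i=cv2.imread('pics/scene4.png')[110:230,170:330];j=cv2.imread('pics/top4.png')[130:250,200:360]
cv2.imwrite('pics/c4.png',np.hstack([cv2.resize(k,(400,300),interpolation=cv2.INTER_CUBIC) for k in(i,j)]))
E
```

```text
clock: 6.05
tool_pos: [0.5254, -0.0334, 0.1366]
orientation: [170.4, 90.0, 177.6]
force: [0.2, 0.7, -1.6]
opening: 0.0109
t 6.05 tcp [ 0.5254 -0.0334  0.1366] F [ 0.2  0.7 -1.6] open 0.0109 q6 [  18.    9.  -23.   -0.  -58. -101.]
delta [0.0006 0.0001 0.002 ] turn [-0.07 -0.03 -0.  ] | tool y,z world [-0.124  0.992  0.   ] [ 0.992  0.124 -0.   ]
scene trol 23 a [-0.0198  0.0144] b [0.1625 0.2022] z [0.114  0.1218 0.1269]
scene base 263 a [-0.0768  0.0446] b [0.1553 0.1998] z [0.0557 0.0598 0.0655]
wrist trol 443 a [-0.011   0.0296] b [0.1603 0.191 ] z [0.1269 0.1282 0.1292]
wrist base 1158 a [-0.0758 -0.0258] b [0.1534 0.1976] z [0.0599 0.0615 0.0629]
plane wrist 429 [-0.0205826  -0.00790128  0.12818073]
```

View pics/c4.png

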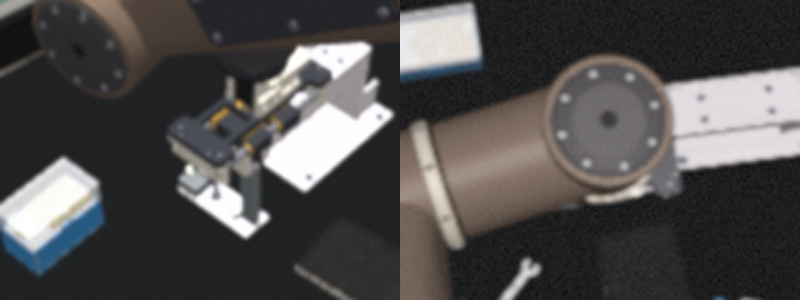

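```bash
python3 -m crank '{"delta_pos":[[-0.003,0,0.002],[-0.003,0,0.002],[-0.003,-0.01,0.002],[-0.003,-0.025,0.002],[-0.003,-0.04,0.002],[-0.003,-0.05,0.002],[-0.003,-0.06,0.002],[-0.003,-0.07,0.002],[-0.003,-0.08,0.002],[-0.003,-0.09,0.002],[-0.003,-0.1,0.002],[-0.003,-0.1,0.002]],"turn":[[0,0,0],[0,0,0],[0,0,0],[0,0,0],[0,0,0],[0,0,0],[0,0,0],[0,0,0],[0,0,0],[0,0,0],[0,0,0],[0,0,0]],"grip":[0,0,0,0,0,0,0,0,0,0,0,0]}'
python3 - <<'E'
from h import *
yw=np.radians(7.2);Y=np.array([-np.sin(yw),np.cos(yw)]);X=np.array([np.cos(yw),np.sin(yw)])
c=np.array([.609,-.2])
for n in('w1','scene1'):
    q=np.load(n+'.npz')['P'].reshape(-1,3);d=q[:,:2]-c;a=d@X;b=d@Y
    for zl in(.02,.05,.08,.11,.14,.17,.2):
        m=(a>-.12)&(a<-.034)&(b>-.16)&(b<.1)&(q[:,2]>zl)&(q[:,2]<zl+.03)
        if m.sum()>3: print(n,zl,m.sum(),'a',np.round(np.percentile(a[m],[2,98]),3),'b',np.round(np.percentile(b[m],[2,98]),3))
g=c-.0742*Y-.06*X
goal([*g,.136],7.2)
E
```

```text
clock: 7.2
tool_pos: [0.5402, -0.1346, 0.1398]
orientation: [-133.0, 90.0, -125.9]
force: [0.1, -0.2, -1.9]
opening: 0.0104
t 7.2 tcp [ 0.5402 -0.1346  0.1398] F [ 0.1 -0.2 -1.9] open 0.0104 q6 [  6.  12. -19.   0. -59. -89.]
delta [ 0.0038 -0.1477  0.0003] turn [-0.11 -0.02  0.02] | tool y,z world [-0.123  0.992 -0.   ] [ 0.992  0.123 -0.   ]
```

```bash
python3 -m crank '{"delta_pos":[[0,-0.01,0],[0,-0.024,0],[0,-0.038,0],[0,-0.052,0],[0,-0.066,0],[0,-0.08,0],[0,-0.094,0],[0,-0.108,0],[0,-0.12,0],[0,-0.13,0],[0,-0.137,0],[0,-0.14,0]],"turn":[[0,0,0],[0,0,0],[0,0,0],[0,0,0],[0,0,0],[0,0,0],[0,0,0],[0,0,0],[0,0,0],[0,0,0],[0,0,0],[0,0,0]],"grip":[0,0,0,0,0,0,0,0,0,0,0,0]}'
python3 -m crank '{"delta_pos":[[0,-0.001,0],[0,-0.002,0],[0,-0.003,0],[0,-0.003,0]],"turn":[[0,0,0],[0,0,0],[0,0,0],[0,0,0]],"grip":[0,0,0,0]}'
python3 - <<'E'
from h import *
yw=np.radians(7.2);Y=np.array([-np.sin(yw),np.cos(yw)]);X=np.array([np.cos(yw),np.sin(yw)])
c=np.array([.609,-.2])
goal([*(c-.0742*Y-.06*X),.126],7.2)
for n in('scene','wrist'):
    s=snap(n,n+'5.png');q=cloud(s).reshape(-1,3);d=q[:,:2]-c;a=d@X;b=d@Y
    m=(a>-.085)&(a<.06)&(abs(b+.07)<.05)&(q[:,2]>.045)&(q[:,2]<.068)
    print(n,m.sum(),'a',np.round([a[m].min(),a[m].max()],4),'b',np.round(np.percentile(b[m],[1,99]),4),'z',np.round(np.percentile(q[m,2],[5,50,95]),4))
i=cv2.imread('pics/scene5.png')[90:210,220:380];j=cv2.imread('pics/wrist5.png')
cv2.imwrite('pics/c5.png',np.hstack([cv2.resize(k,(400,300),interpolation=cv2.INTER_CUBIC) for k in(i,j)]))
E
```

```text
clock: 8.2
tool_pos: [0.5575, -0.273, 0.1397]
orientation: [-178.6, 90.0, -171.5]
force: [0.9, 0.3, -1.5]
opening: 0.011
clock: 8.53
tool_pos: [0.5579, -0.2746, 0.14]
orientation: [-12.1, 90.0, -4.9]
force: [-0.3, -0.2, -1.5]
opening: 0.011
t 8.53 tcp [ 0.5579 -0.2746  0.14  ] F [-0.3 -0.2 -1.5] open 0.011 q6 [ -8.  18. -11.  -0. -61. -75.]
delta [ 0.014  -0.0066 -0.    ] turn [-0.03  0.01  0.  ] | tool y,z world [-0.125  0.992 -0.   ] [0.992 0.125 0.   ]
scene 148 a [-0.0741 -0.0019] b [-0.0996 -0.0439] z [0.0556 0.0625 0.0666]
wrist 1164 a [-0.0736 -0.0235] b [-0.1065 -0.0462] z [0.0627 0.0645 0.0658]
```

View pics/c5.png

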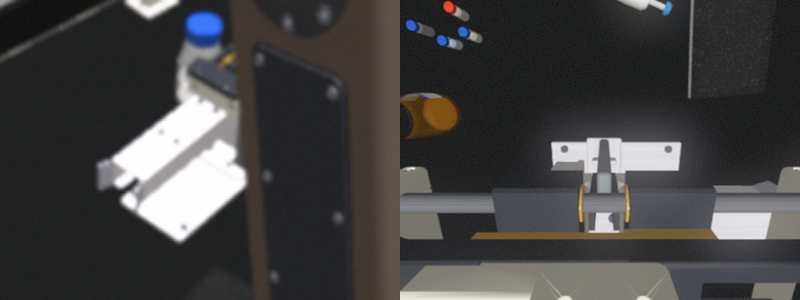

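```bash
python3 -m crank '{"delta_pos":[[0,-0.002,0],[0,-0.004,0],[0,-0.005,0],[0.001,-0.005,0],[0.003,-0.005,0],[0.005,-0.005,0],[0.007,-0.005,0],[0.009,-0.005,0],[0.01,-0.005,0],[0.011,-0.005,0],[0.011,-0.005,0]],"turn":[[0,0,0],[0,0,0],[0,0,0],[0,0,0],[0,0,0],[0,0,0],[0,0,0],[0,0,0],[0,0,0],[0,0,0],[0,0,0]],"grip":[0,0,0,0,0,0,0,0,0,0,0]}'
python3 -m crank '{"delta_pos":[[0.001,0,0],[0.002,0,0],[0.002,0,0],[0.002,0,0]],"turn":[[0,0,0],[0,0,0],[0,0,0],[0,0,0]],"grip":[0,0,0,0]}'
```

```text
clock: 9.55
tool_pos: [0.5584, -0.2798, 0.1286]
orientation: [157.6, 90.0, 164.7]
force: [-0.0, 1.0, -1.4]
opening: 0.0107
clock: 9.88
tool_pos: [0.5586, -0.2798, 0.1269]
orientation: [-24.5, 90.0, -17.4]
force: [0.2, 0.4, -0.6]
opening: 0.0108
```

```bash
python3 -m crank '{"delta_pos":[[0.0005,0,0],[0.001,0,0],[0.001,0,0],[0.001,0,0]],"turn":[[0,0,0],[0,0,0],[0,0,0],[0,0,0]],"grip":[0,0,0,0]}'
python3 - <<'E'
from h import *
yw=np.radians(7.2);Y=np.array([-np.sin(yw),np.cos(yw)]);X=np.array([np.cos(yw),np.sin(yw)])
c=np.array([.609,-.2])
s=snap('wrist');q=cloud(s).reshape(-1,3);d=q[:,:2]-c;a=d@X;b=d@Y
m=(a>-.085)&(a<-.02)&(abs(b+.074)<.03)&(q[:,2]>.035)&(q[:,2]<.06)
print(m.sum(),'a',a[m].min(),'b',np.percentile(b[m],[1,99]),'z',np.percentile(q[m,2],[5,50,95]),np.linalg.lstsq(np.c_[a[m],b[m],np.ones(m.sum())],q[m,2],rcond=None)[0])
goal([.5584,-.28,.126],7.2)
E
```

```text
clock: 10.22
tool_pos: [0.5585, -0.2799, 0.126]
orientation: [-74.1, 90.0, -67.0]
force: [-0.1, -0.1, 0.9]
opening: 0.0109
1135 a -0.07148661420578946 b [-0.09923875 -0.05147903] z [0.0486669  0.0507379  0.05253314] [-0.01157684  0.01149122  0.05100095]
t 10.27 tcp [ 0.5584 -0.2799  0.126 ] F [-1.3 -0.6  0.4] open 0.0106 q6 [ -9.  19. -11.   0. -60. -74.]
delta [ 0.     -0.0001 -0.0001] turn [-0.06  0.    0.01] | tool y,z world [-0.124  0.992 -0.   ] [0.992 0.124 0.   ]
```

```bash
python3 -m crank '{"delta_pos":[[0,0,0],[0,0,0],[0,0,0],[0,0,0],[0,0,0],[0,0,0],[0,0,0],[0,0,0],[0,0,0],[0,0,0],[0,0,0],[0,0,0]],"turn":[[0,0,0],[0,0,0],[0,0,0],[0,0,0],[0,0,0],[0,0,0],[0,0,0],[0,0,0],[0,0,0],[0,0,0],[0,0,0],[0,0,0]],"grip":[0.1,0.15,0.2,0.25,0.3,0.35,0.4,0.45,0.5,0.55,0.6,0.6]}'
python3 -m crank '{"delta_pos":[[-0.005,0,0],[-0.015,0,0],[-0.03,0,0],[-0.05,0,-0.005],[-0.075,0,-0.01],[-0.1,0,-0.02],[-0.125,0,-0.03],[-0.15,0,-0.04],[-0.17,0,-0.05],[-0.18,0,-0.06],[-0.18,0,-0.06],[-0.18,0,-0.06]],"turn":[[0,0,0],[0,0,0],[0,0,0],[0,0,0],[0,0,0],[0,0,0],[0,0,0],[0,0,0],[0,0,0],[0,0,0],[0,0,0],[0,0,0]],"grip":[0.6,0.6,0.6,0.6,0.6,0.6,0.6,0.6,0.6,0.6,0.6,0.6]}'
python3 - <<'E'
from h import *
yw=np.radians(7.2);Y=np.array([-np.sin(yw),np.cos(yw)]);X=np.array([np.cos(yw),np.sin(yw)])
c=np.array([.609,-.2])
for k in range(2):
    s=snap('wrist','w6.png');q=cloud(s).reshape(-1,3);d=q[:,:2]-c;a=d@X;b=d@Y
    m=(a>-.085)&(a<-.03)&(abs(b+.074)<.03)&(q[:,2]>.035)&(q[:,2]<.06)
    print(m.sum(),'a',a[m].min(),'b',np.percentile(b[m],[1,99]),'z',np.percentile(q[m,2],[5,50,95]),np.linalg.lstsq(np.c_[a[m],b[m],np.ones(m.sum())],q[m,2],rcond=None)[0])
    m=(a>-.085)&(a<-.03)&(abs(b+.074)<.03)&(q[:,2]>.14)&(q[:,2]<.175)
    print('post',m.sum(),a[m].mean(),b[m].mean(),q[m,2].mean())
goal([.5584,-.28,.126],7.2)
for n in('top','scene'):
    q=cloud(snap(n)).reshape(-1,3);w=q[(q[:,2]>.1)&(q[:,2]<.13)&(abs(q[:,0]-.464)<.03)&(abs(q[:,1]-.287)<.04)]
    if len(w):print('hook post',n,np.median(w,0))
E
```

```text
clock: 11.27
tool_pos: [0.5585, -0.2798, 0.1259]
orientation: [120.1, 90.0, 127.2]
force: [0.1, -0.2, -0.6]
opening: 0.0516
clock: 12.27
tool_pos: [0.4987, -0.2872, 0.3064]
orientation: [-4.1, 89.9, 3.0]
force: [-0.4, -0.9, -0.3]
opening: 0.0526
401 a -0.07111411684849174 b [-0.09461036 -0.05191007] z [0.04883746 0.05064141 0.05260753] [ 0.00560655 -0.00252095  0.05089036]
post 194 -0.061889979443414525 -0.07309020916015486 0.15713636438658887
381 a -0.07068130696144283 b [-0.0941055 -0.0514807] z [0.04918063 0.05075394 0.05308659] [-0.00160902 -0.01138015  0.05002778]
post 187 -0.061887649640330125 -0.0733288024798411 0.15714873389845066
t 12.37 tcp [ 0.4986 -0.287   0.3046] F [-0.   0.5 -0.6] open 0.0528 q6 [-10.   8.  -2.  -0. -80. -72.]
delta [ 0.1785 -0.0007  0.0605] turn [-0.06 -0.08 -0.06] | tool y,z world [-0.124  0.992  0.001] [ 0.992  0.124 -0.001]
hook post top [0.46655505 0.28462198 0.11293823]
hook post scene [0.46348013 0.28871724 0.11246982]
```

View pics/w6.png

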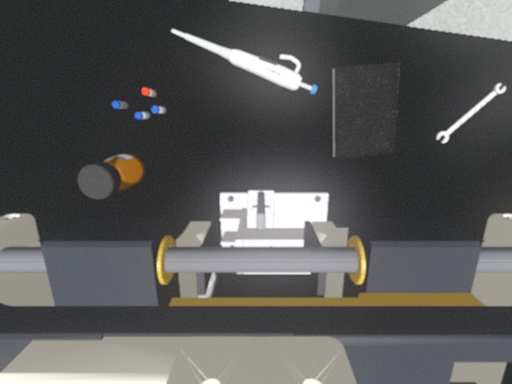

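```bash
python3 -c "
from plant import *
print(close_job())"
```

```text
the job is handed in; nothing more can be done
None
```

The trolley carrier is hanging in the rail at the closed end, released, and I handed the job in at about 12.5 s. I gripped it by its post, ran the trolley into the rail mouth and slid it along. I then lowered it onto the lips, opened the fingers and lifted the gripper clear.

**Final position:** the last wrist-camera check put the grip post about 1 mm from its home position along the rail and about 2 mm across. The base plate was level to under about 1° and its top read 51 mm high, as expected with the trolley resting on the lips. Two consecutive frames agreed to 0.3 mm.

**Not seen directly:** inside the rail the trolley itself is hidden, so its position is worked out from the post and base plate. I did not push it against the end plate; "home" comes from the measured rail length.

**Hook carrier:** its post is within a few mm of where it was first seen. The two cameras differ by about 4 mm on it, which fits noise.

**Forces:** the wrist forces I read between moves never passed about 2 N.

No check failed. Before the trolley went into the rail, the carrier was about 3 mm low and 2 mm off to the side, and I corrected both.

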